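# Index the food-mill spindle and hold its drive collar on the flat

## Robot

A 6-joint arm with a two-finger parallel gripper is mounted at the origin on a cart in front of the work surface, level with it; the furniture and walls round the work are solid. World frame = base frame: x ahead of the robot, y to its left, z up, the work surface at z = 0. Lengths are in m, angles in rad, forces in N, time in s.
With the tool pointing down it reaches from about 0.3 to 0.875 m from the base axis. Payload 6.4 kg.
Tool frame: the origin (TCP) lies at the very end of the fingers, on their centre line; the grasp point (between the pads) lies 19 mm behind it; z points along the fingers, y is the line along which they close (so a half turn about z gives the same grasp; the last joint's range is limited). The gripper opens to 85 mm and grips with 20 to 120 N. Pads are 22 mm wide; open, the fingers measure 114 mm over their backs; the gripper's body (76 mm by 85 mm) begins 54 mm behind the grasp point. The pads swing forward as they close: fully open they stand 13 mm farther back than shut.
Start: joints at [-1.552, 0.181, 1.607, -0, 1.354, -0.206], TCP at [0.128, -0.561, 0.231] pointing down, gripper open.
Joint ranges: [-2.99, 2.99], [-0.89, 2.07], [0.3, 2.58], [-1.14, 4.28], [0, 2.63], [-3.12, 3.12]. Speed limits (rad/s): [2.57, 2.57, 3.01, 3.14, 3.14, 3.14].

## Interface

Orientations are given as a unit quaternion [w, x, y, z].
In Python, from bench import get_obs, optics, workorder gives the robot as it stands.
- The arm moves only by the shell command python3 -m jog, which reads ROWS from standard input. ROWS is a JSON object whose key "deltas" holds a list of rows, 1 to 10 of them, each of 7 numbers: dx, dy, dz in normalised numbers (1 is 0.75 m), then a rotation vector rx, ry, rz in normalised numbers (1 is pi rad), then the opening from 0.0 (shut) to 1.0 (fully open); each row is the pose to reach, as a shift and turn from the pose commanded when the command began, along the tool's axes at that moment; what a row does not reach only later rows make up. A row lasts 1/8 s, in which the tool goes at most 0.0625 m and 0.188 rad, less where a joint would pass 70% of its speed; a pose out of reach is approached as far as the arm can. The fingers move at their own pace and stop on an object; the grip force is fixed at half the most. Time passes only in rows, so rows that do not move let the fingers close. It prints the time, the measured TCP pose, the force, the opening and the grip force at its end. Shift and turn numbers lie between -1 and 1, and a call with a number outside is refused. Input that does not fit is refused with a message, and nothing moves.
- get_obs(): the state, without advancing time (a new reading comes with each control period).
- optics.camera(name): name is "scene" or "top"; returns (picture, depth): 480x640x3 uint8, blue, green, red; 480x640 float32, m along the optical axis (not along the pixel's ray), 0 where there is no reading.
- optics.camera_params(name): a dict with "fovy" (degrees; the focal length in pixels is half the picture's height over the tangent of half this angle, whatever the lens; pixels are square), "cx", "cy" (the principal point, pixels), "dist" ([k1, k2, p1, p2, k3] as OpenCV has them; the pictures are not rectified), "view" (4x4, takes a point from world to camera coordinates). Camera axes: x right, y up, looking along -z (the intrinsics and any distortion apply to the point x, -y, -z); pixel columns grow to the right and rows downward; lengths in m; the calibration is good to about 2 mm. A picture is of the moment at which its call begins. camera_params takes no time and is no camera call.
- workorder.hand_in(): hands the job in; it is judged then, once.
The state is a dict: "time_s": time; "q": joint angles; "dq": joint speeds; "joint_efforts": joint torques, N m; "eef_pos": TCP position; "eef_rot": TCP orientation; "wrist_force": force on the tool from outside, world axes, zero at the start; "torque": the same for the moment, N m; "opening": opening from 0.0 (shut) to 1.0 (fully open); "grasp_force": force on a finger pad.
Only numpy, scipy, OpenCV 4.12 (cv2) and the standard library are available. Lean on these libraries where they do the work, as an engineer would, in place of code of your own. Each camera call takes 0.05 s, during which the arm holds its last target. There are 200 camera calls.

## Task

Take the spindle of the white food-mill base between the fingers, on its flat, and turn it until the flat squarely faces the two-prong fork at the base's front. Then slip the metal collar with the thumbscrew (not the plain ring) over the spindle, thumbscrew towards the fork, and press it down until the sprung seat under it sinks about half its travel or more. Finish while still gripping the collar and holding it pressed down, so that I can tighten the screw; leave the plain ring, garlic and lemon where they are.

Things in the scene. Friction and masses are not known exactly. Their poses are not given: they have to be found in the camera images.
- drive_base: fixed white motor base of a food mill, 150 x 150 mm, 50 mm high; place and yaw vary; origin at the centre of its underside, on the spindle's axis, z up; front = its -x side, with a grey dial on the front face and, on top 66 mm from the axis, a steel fork of two prongs reaching 63 mm above the worktop. A tall blender stands at x 0.70, y -0.18: pass on its near side (x under 0.45)
- axis (a point): point on the spindle's axis at the height of the spindle's top, 100 mm above the worktop; its axes are those of drive_base
- spindle (a joint): upright steel D spindle, turns about the vertical, light friction (0.05 Nm), stays where left; rad, + = anticlockwise from above, 0 = flat faces the base's front; starts at 0.5 to 1.45. 24 mm round, one flat 6 mm from the axis: 18 mm across the flat, its middle 3 mm from the axis away from the flat. D part 64 to 100 mm above the worktop, top 3.5 mm tapered
- spindle_flat: the flat of the spindle, 20 mm wide, from 65 to 96 mm above the worktop; its origin is on the spindle's axis at the worktop; it looks along its own -x and turns with the spindle
- seat (a joint): sprung steel ring, 41 mm wide, round the spindle's foot, on which the collar sits; top 64 mm above the worktop; m, 0 = up, 0.010 = fully down; takes 1.8 N to start, 4.8 N at 5 mm, 7.8 N at 10 mm; springs back up when let go
- collar: loose aluminium collar, 44 mm round, 30 mm high, 0.12 kg, with a D-shaped through bore (26 mm round, flat 7.5 mm from the axis on the -x side) and a thumbscrew standing out along its -x; origin at the centre of its underside on the bore's axis, z up. Play on the spindle 1.2 mm all round; goes on only if the flats agree within about 15 degrees. Grip it across y
- screw (a point): outer end of the collar's thumbscrew (head 14 mm round), 42 mm from the bore's axis along the collar's -x, 15 mm above its underside
- spacer: plain loose aluminium ring, 44 mm round, 30 mm high, with a 30 mm round bore and no screw: not to be used; origin at the centre of its underside. It may stand on either side, having swapped places with the collar
- garlic: garlic bulb, 60 mm, bystander; origin at the centre of its underside
- lemon: lemon, 76 x 56 x 55 mm, bystander; origin at the centre of its underside

How it is judged:
On the way:
1. the fingers press on the spindle's flat while it faces the front within 0.2 rad, the collar still off (value of joint spindle between -0.2 and 0.2 rad and contact force between the fingers and spindle_flat above 1 N and distance of collar from where it was at the start of the episode below 0.05 m), for 0.2 s.
At the end, for the whole second after the job is handed in: collar gripped (over 1 N), at rest on the spindle within 4 mm of its axis, upright within 0.12 rad, seat sunk over 4 mm; screw end within 11 mm of the front line; spindle within 0.3 rad of facing front; plain ring, garlic, lemon within 30 mm of their start (contact force between the fingers and collar above 1 N and value of joint seat above 0.004 m and z of collar in the frame of drive_base below 0.0615 m and horizontal distance between collar and axis below 0.004 m and angle between collar's own z axis and vertical below 0.12 rad and x of screw in the frame of drive_base below -0.03 m and y of screw in the frame of drive_base between -0.011 and 0.011 m and value of joint spindle between -0.3 and 0.3 rad and linear speed of collar below 0.02 m/s and distance of each of spacer, garlic, lemon from where it was at the start of the episode below 0.03 m); the arm keeps its last pose, push and grip.
It fails at once if the plain ring, garlic or lemon pushed more than 50 mm (distance of any of spacer, garlic, lemon from where it was at the start of the episode above 0.05 m).
It also fails if it takes over 56 s, if anything falls off the work surface, if the arm or the gripper's body presses on something with over 40 N, if the wrist force passes 120 N, or if a joint passes its speed limit or range.

## Working session

There is one attempt and no reset: what is moved stays moved. The work goes in short steps, Python scripts to look and compute and a shell command to move; the robot and the scene stay as the last step left them, time stands still between calls to the robot, and variables do not carry over. Pictures are saved under pics/ and viewed, at most 10 in all, crops included, and the job is handed in when it is done.

```bash
mkdir -p pics; ls; python3 - <<'E'
from bench import get_obs, optics
import cv2, numpy as np
for n in ("scene","top"):
    im,d=optics.camera(n); cv2.imwrite(f"pics/{n}0.png",im); np.save(f"{n}0.npy",d)
    p=optics.camera_params(n); print(n,p)
o=get_obs(); print({k:np.round(v,3).tolist() for k,v in o.items()})
E
```

```text
pics
scene {'fovy': 47.167568654555154, 'cx': 315.34753977156714, 'cy': 238.99287093703578, 'dist': array([-0.16325139,  0.        ,  0.        ,  0.        ,  0.        ]), 'view': array([[-0.77515775, -0.63137111,  0.02238278,  0.42315726],
       [ 0.38475291, -0.4436817 ,  0.80938974, -0.24359989],
       [-0.50109447,  0.63601656,  0.58684518, -1.08604713],
       [ 0.        ,  0.        ,  0.        ,  1.        ]])}
top {'fovy': 52.98865897276232, 'cx': 319.4345731264131, 'cy': 243.3089070405813, 'dist': array([0.02062589, 0.        , 0.        , 0.        , 0.        ]), 'view': array([[ 0.00684817, -0.99963301,  0.02620959,  0.04351616],
       [ 0.99918313,  0.00788428,  0.03963469, -0.52598635],
       [-0.03982678,  0.02591676,  0.99887044, -0.96631283],
       [ 0.        ,  0.        ,  0.        ,  1.        ]])}
{'time_s': 0.1, 'q': [-1.552, 0.181, 1.608, 0.0, 1.354, -0.206], 'dq': [0.0, -0.001, -0.003, 0.001, -0.003, 0.0], 'joint_efforts': [0.0, -44.588, -35.224, -0.0, 0.004, 0.0], 'eef_pos': [0.128, -0.56, 0.23], 'eef_rot': [-0.001, 0.994, 0.112, 0.0], 'wrist_force': [0.454, -0.409, -0.216], 'torque': [-0.042, 0.01, -0.009], 'grasp_force': 0.0, 'opening': 1.001}
```

View pics/scene0.png

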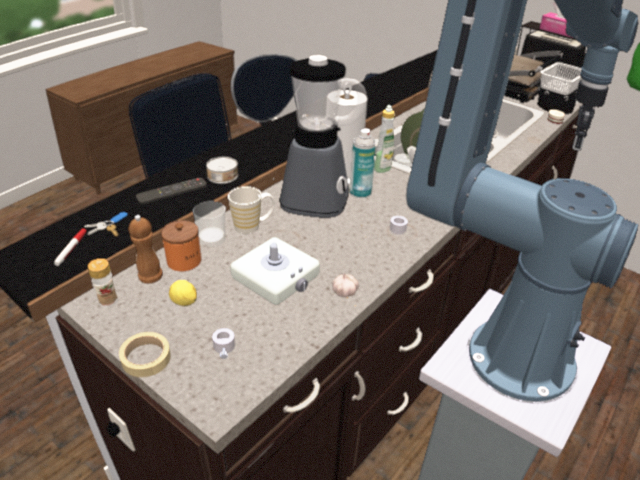

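View pics/top0.png

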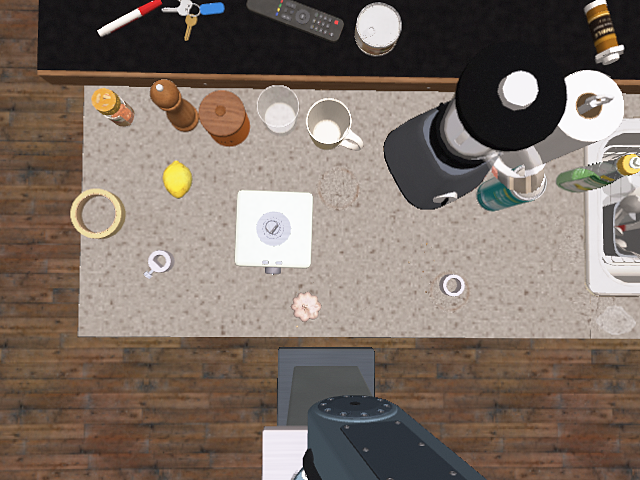

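The scene view shows the base at (275,268) and the collar with its thumbscrew at (223,342). In the top view the base is at (274,228), the collar at (158,261) with its screw towards (148,274), the plain ring at (454,285), the garlic at (306,306) and the lemon at (177,180).

```bash
cat > h.py <<'E'
import numpy as np, cv2
from bench import get_obs, optics
def K(n):
    p=optics.camera_params(n); f=240/np.tan(np.radians(p["fovy"])/2)
    return np.array([[f,0,p["cx"]],[0,f,p["cy"]],[0,0,1]]),p["dist"],p["view"]
def ray(n,uv):
    k,d,V=K(n); x,y=cv2.undistortPoints(np.array([[uv]],float),k,d,None,None)[0,0]
    R=V[:3,:3]; return -R.T@V[:3,3], R.T@np.array([x,-y,-1.])
def plane(n,uv,z):
    o,r=ray(n,uv); return o+r*(z-o[2])/r[2]
def tri(uvt,uvs):
    A=[];b=[]
    o1,r1=ray("top",uvt);o2,r2=ray("scene",uvs)
    s=np.linalg.lstsq(np.c_[r1,-r2],o2-o1,rcond=None)[0]
    p,q=o1+s[0]*r1,o2+s[1]*r2
    return (p+q)/2,np.linalg.norm(p-q)
def proj(n,P):
    k,d,V=K(n); c=V[:3,:3]@np.array(P,float)+V[:3,3]
    return cv2.projectPoints(np.array([[c[0],-c[1],-c[2]]]),np.zeros(3),np.zeros(3),k,d)[0].ravel()
def crop(im,u,v,w,h,s):
    return cv2.resize(im[v:v+h,u:u+w],None,fx=s,fy=s,interpolation=cv2.INTER_CUBIC)
E
python3 - <<'E'
from h import *
t=cv2.imread("pics/top0.png");s=cv2.imread("pics/scene0.png")
a=crop(t,229,183,90,100,4.4)[:300*1+140,:396]
L=np.vstack([cv2.resize(crop(t,244,198,60,45,1),(400,300),interpolation=cv2.INTER_CUBIC),cv2.resize(crop(t,138,243,40,30,1),(400,300),interpolation=cv2.INTER_CUBIC)])
R=np.vstack([cv2.resize(crop(s,225,230,100,75,1),(400,300),interpolation=cv2.INTER_CUBIC),cv2.resize(crop(s,198,323,48,36,1),(400,300),interpolation=cv2.INTER_CUBIC)])
cv2.imwrite("pics/m1.png",np.hstack([L,R]))
E
```

```text
(no output)
```

View pics/m1.png

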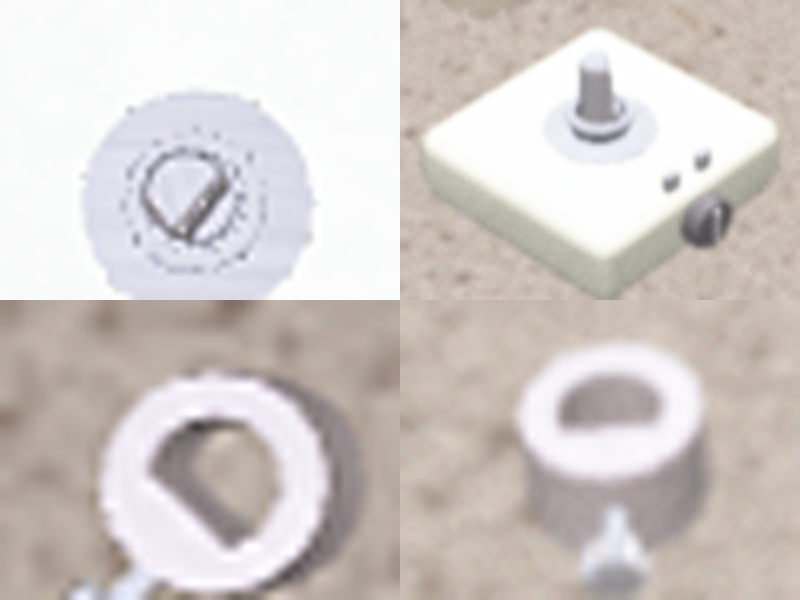

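Montage: the spindle's flat runs from (228,182) to (185,240) in the upper-left panel, so it faces down-right (about +0.93 rad). The collar's bore flat and screw point down-left in top view.

```bash
python3 - <<'E'
from h import *
t=cv2.imread("pics/top0.png");s=cv2.imread("pics/scene0.png")
def big(m): 
    cs,_=cv2.findContours(m.astype(np.uint8),cv2.RETR_EXTERNAL,cv2.CHAIN_APPROX_NONE); return max(cs,key=cv2.contourArea)
def win(m,u,v,w,h):
    z=np.zeros_like(m); z[v:v+h,u:u+w]=m[v:v+h,u:u+w]; return z
hsv=cv2.cvtColor(t,cv2.COLOR_BGR2HSV); bright=(hsv[...,2]>215)&(hsv[...,1]<30)
c=big(win(bright,229,183,92,90)); r=cv2.minAreaRect(c); print("base rect",r)
box=[plane("top",p,.05)[:2] for p in cv2.boxPoints(r)]; box=np.array(box)
print(box.round(4),"c",box.mean(0)); e=np.roll(box,-1,0)-box; print(np.linalg.norm(e,axis=1),np.degrees(np.arctan2(e[:,1],e[:,0])))
for T,u,v in((170,138,243),(190,138,243),(170,435,265),(190,435,265)):
    m=win((hsv[...,2]>T)&(hsv[...,1]<28),u,v,40,40)
    c=big(m); mk=np.zeros(m.shape,np.uint8); cv2.drawContours(mk,[c],-1,1,-1)
    mk=cv2.morphologyEx(mk,cv2.MORPH_OPEN,cv2.getStructuringElement(cv2.MORPH_ELLIPSE,(9,9)))
    c=big(mk); el=cv2.fitEllipse(c); P=plane("top",el[0],.03); print(T,el,P)
# heights
print("collar top",tri((159.4,261.3),(223.4,336.4)))
print("spindle top",tri((272.,226.8),(274.3,244)))
for n,uv in (("dial",(273,272)),):print(n,plane("top",uv,.025))
print("spindle",plane("top",(272.,226.8),.1),"seat disc",plane("top",(244+198/6.667,198+207/6.667),.05))
# flat in world
a=plane("top",(244+228/6.667,198+182/6.667),.1);b=plane("top",(244+185/6.667,198+240/6.667),.1);d=b-a;print("flat",a,b,np.arctan2(d[1],d[0]),np.linalg.norm(d[:2]))
a=plane("top",(138+15,243+17),.03);b=plane("top",(138+23.5,243+24.8),.03);d=b-a;print("bore",a,b,np.arctan2(d[1],d[0]),np.linalg.norm(d[:2]))
m=win((hsv[...,2]>190)&(hsv[...,1]<40),138,262,30,20);ys,xs=np.where(m&(np.add.outer(np.arange(480),-np.arange(640))>117));print("screw px",xs.mean(),ys.mean(),len(xs),plane("top",(xs.mean(),ys.mean()),.018))
cv2.imwrite("pics/m2.png",np.vstack([crop(t,225,180,100,100,6)[:300],crop(t,225,180,100,100,6)[300:]]))
E
```

```text
base rect ((273.59600830078125, 228.50369262695312), (75.71324920654297, 75.29048919677734), 2.2025980949401855)
[[0.4815 0.2125]
 [0.6275 0.2089]
 [0.6235 0.0619]
 [0.4768 0.0665]] c [0.55232233 0.13744055]
[0.14605942 0.14702219 0.14671618 0.14611871] [ -1.41487905 -91.57792788 178.23098517  88.16463113]
170 ((158.74990844726562, 260.74774169921875), (21.50333023071289, 22.233715057373047), 85.6106185913086) [0.48813719 0.36288331 0.03      ]
190 ((158.75477600097656, 260.79364013671875), (20.8590030670166, 22.08332633972168), 82.02537536621094) [0.48804732 0.36287205 0.03      ]
170 ((453.6403503417969, 284.99505615234375), (20.908781051635742, 21.363006591796875), 17.080238342285156) [ 0.44394672 -0.21977717  0.03      ]
190 ((453.6365051269531, 285.0400695800781), (20.956687927246094, 21.028663635253906), 73.5509262084961) [ 0.44385736 -0.21976902  0.03      ]
collar top (array([0.48728514, 0.36228837, 0.02840252]), np.float64(0.0005884162519375444))
spindle top (array([0.55252923, 0.13777537, 0.10000959]), np.float64(0.002067812842861581))
dial [0.4673047  0.13962755 0.025     ]
spindle [0.55172482 0.13711875 0.1       ] seat disc [0.55105086 0.13742458 0.05      ]
flat [0.55459175 0.1257842  0.1       ] [0.53847588 0.13743821 0.1       ] 2.515505169180346 0.019888116170060522
bore [0.48953012 0.3740388  0.03      ] [0.47435858 0.35727769 0.03      ] -2.3064570769110384 0.02260775038477442
screw px 148.31578947368422 274.43859649122805 57 [0.46091577 0.38637926 0.018     ]
```

View pics/m2.png

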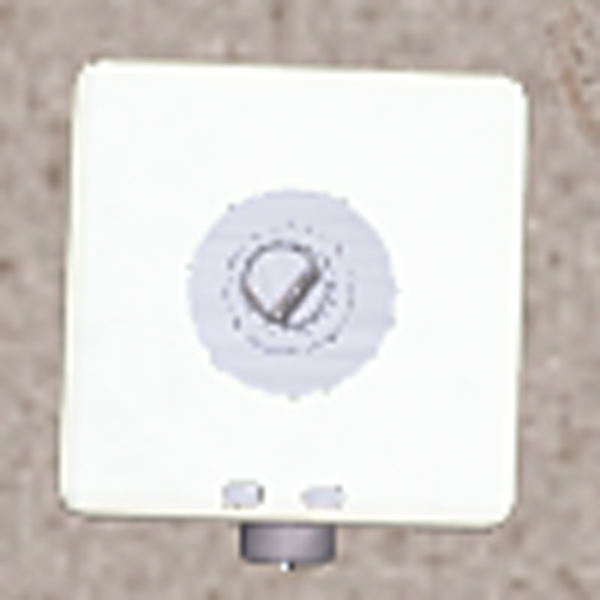

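The montage confirms base yaw ≈ -0.03 rad (fork prongs at (243,493) and (323,496)) and the flat facing down-right. I'll start moving.

```bash
cat > go.py <<'E'
import sys; from h import *
from scipy.spatial.transform import Rotation as Ro
x,y,z,phi=map(float,sys.argv[1:5]); o=get_obs()
w=o["eef_rot"]; R=Ro.from_quat([w[1],w[2],w[3],w[0]])
T=Ro.from_matrix([[np.cos(phi),np.sin(phi),0],[np.sin(phi),-np.cos(phi),0],[0,0,-1]])
m=R.as_matrix()
print("t",o["time_s"],"pos",np.round(o["eef_pos"],4),"phi",round(float(np.arctan2(m[1,0],m[0,0])),4),"F",np.round(o["wrist_force"],1),"tq",np.round(o["torque"],2),"open",round(float(o["opening"]),3),"grip",round(float(o["grasp_force"]),1))
print("shift",np.round(R.inv().apply(np.array([x,y,z])-o["eef_pos"]),4).tolist(),"rot",np.round((R.inv()*T).as_rotvec(),4).tolist(),"q",np.round(o["q"],2))
E
python3 go.py .5541 .1399 .2 2.516
```

```text
t 0.1 pos [ 0.1282 -0.56    0.2305] phi 0.2248 F [ 0.5 -0.4 -0.2] tq [-0.04  0.01 -0.01] open 1.001 grip 0.0
shift [0.5712, -0.5873, 0.0316] rot [-0.0004, -0.0019, -2.2912] q [-1.55  0.18  1.61  0.    1.35 -0.21]
```

The rows are not in the units I measure in: shifts go in shares of 0.75 m and turns go in shares of pi rad. I convert before sending: -0.587 m is -0.7827, 0.571 m is 0.7613, -2.291 rad is -0.7292.

```bash
echo '{"deltas":[[0.7613, -0.7827, 0.04, 0, 0, -0.7292, 0.6], [0.7613, -0.7827, 0.04, 0, 0, -0.7292, 0.6], [0.7613, -0.7827, 0.04, 0, 0, -0.7292, 0.6], [0.7613, -0.7827, 0.04, 0, 0, -0.7292, 0.6], [0.7613, -0.7827, 0.04, 0, 0, -0.7292, 0.6], [0.7613, -0.7827, 0.04, 0, 0, -0.7292, 0.6], [0.7613, -0.7827, 0.04, 0, 0, -0.7292, 0.6], [0.7613, -0.7827, 0.04, 0, 0, -0.7292, 0.6], [0.7613, -0.7827, 0.04, 0, 0, -0.7292, 0.6], [0.7613, -0.7827, 0.04, 0, 0, -0.7292, 0.6]]}' | python3 -m jog; python3 go.py .5541 .1399 .15 2.516
```

```text
time_s: 1.35
eef_pos: [0.4536, -0.025, 0.2084]
eef_rot: [0.0, 0.495, 0.869, -0.0]
wrist_force: [-0.6, -1.3, -0.2]
opening: 0.6
grasp_force: 0.0
t 1.35 pos [ 0.4536 -0.025   0.2084] phi 2.1062 F [-0.6 -1.3 -0.2] tq [-0.05 -0.01  0.02] open 0.6 grip 0.0
shift [0.0906, 0.1705, 0.0584] rot [0.0001, 0.0006, -0.4098] q [-0.32 -0.07  1.92 -0.    1.29 -0.85]
```

In the tool's units: 0.1705 m is 0.2273, 0.0906 m is 0.1208, -0.41 rad is -0.1305.

```bash
echo '{"deltas":[[0.1208, 0.2273, 0.0667, 0, 0, -0.1305, 0.6], [0.1208, 0.2273, 0.0667, 0, 0, -0.1305, 0.6], [0.1208, 0.2273, 0.0667, 0, 0, -0.1305, 0.6], [0.1208, 0.2273, 0.0667, 0, 0, -0.1305, 0.6], [0.1208, 0.2273, 0.0667, 0, 0, -0.1305, 0.6], [0.1208, 0.2273, 0.0667, 0, 0, -0.1305, 0.6], [0.1208, 0.2273, 0.0667, 0, 0, -0.1305, 0.6]]}' | python3 -m jog; python3 go.py .5541 .1399 .071 2.516; python3 - <<'E'
from h import *
im,_=optics.camera("scene"); cv2.imwrite("pics/s2.png",crop(im,225,160,120,120,5))
E
```

```text
time_s: 2.22
eef_pos: [0.5544, 0.1359, 0.1592]
eef_rot: [0.0, 0.312, 0.95, 0.0]
wrist_force: [0.1, 0.4, -0.3]
opening: 0.597
grasp_force: 0.0
t 2.225 pos [0.5544 0.1359 0.1592] phi 2.5079 F [ 0.1  0.4 -0.3] tq [-0.01 -0.01  0.02] open 0.597 grip 0.0
shift [0.0027, 0.003, 0.0882] rot [0.0004, 0.0009, -0.0081] q [ 0.03  0.25  1.68 -0.    1.21 -0.9 ]
```

View pics/s2.png

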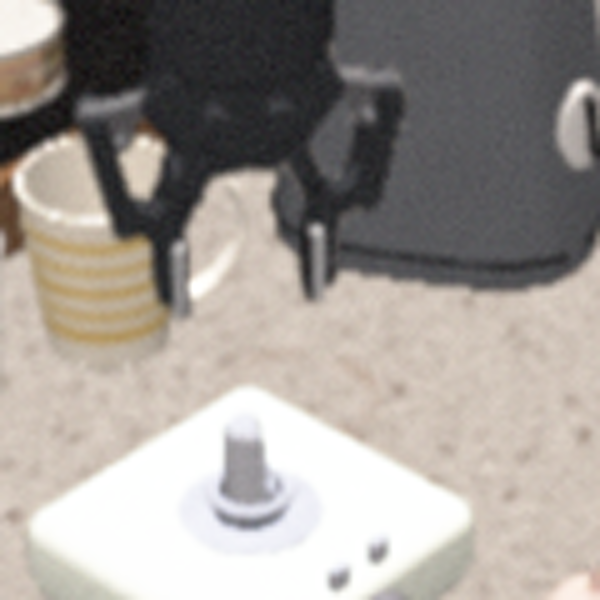

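The open fingers (tips at (180,300) and (318,285)) stand centred over the spindle top at (243,420). I'll go down to the D and close.

In the tool's units: 0.087 m is 0.116, 0.045 m is 0.06.

```bash
echo '{"deltas":[[0, 0, 0.06, 0, 0, 0, 0.6], [0, 0, 0.116, 0, 0, 0, 0.6], [0, 0, 0.116, 0, 0, 0, 0.6]]}' | python3 -m jog; python3 go.py .5541 .1399 .071 2.516; echo '{"deltas":[[0, 0, 0, 0, 0, 0, 0.3], [0, 0, 0, 0, 0, 0, 0.22], [0, 0, 0, 0, 0, 0, 0.2], [0, 0, 0, 0, 0, 0, 0.1], [0, 0, 0, 0, 0, 0, 0.1], [0, 0, 0, 0, 0, 0, 0.1]]}' | python3 -m jog;python3 go.py .5541 .1399 .071 2.516;
```

```text
time_s: 2.65
eef_pos: [0.5514, 0.1364, 0.0686]
eef_rot: [-0.003, 0.311, 0.95, -0.001]
wrist_force: [-0.6, -0.3, -0.5]
opening: 0.599
grasp_force: 0.0
t 2.65 pos [0.5514 0.1364 0.0686] phi 2.5086 F [-0.6 -0.3 -0.5] tq [-0.03  0.01 -0.  ] open 0.599 grip 0.0
shift [-0.0001, 0.0044, -0.0024] rot [-0.0043, -0.0055, -0.0074] q [ 0.03  0.37  1.73 -0.    1.05 -0.9 ]
time_s: 3.4
eef_pos: [0.5573, 0.1385, 0.0743]
eef_rot: [0.003, 0.311, 0.95, 0.002]
wrist_force: [4.1, 4.9, -0.1]
opening: 0.189
grasp_force: 58.6
t 3.4 pos [0.5573 0.1385 0.0743] phi 2.5096 F [ 4.1  4.9 -0.1] tq [ 0.74 -0.48 -0.08] open 0.189 grip 58.6
shift [0.0034, -0.0008, 0.0033] rot [0.0059, 0.0044, -0.0064] q [ 0.04  0.36  1.73  0.    1.04 -0.9 ]
```

```bash
echo '{"deltas":[[0, 0, 0, 0, 0, 0, 0.1]]}' | python3 -m jog >/dev/null;python3 go.py .5541 .1399 .071 2.516; echo '{"deltas":[[0, 0, 0, 0, 0, 0, 0.1]]}' | python3 -m jog>/dev/null;python3 go.py .5541 .1399 .071 2.516;
```

```text
t 3.525 pos [0.5573 0.1385 0.0743] phi 2.5097 F [ 4.7  5.9 -0.2] tq [ 0.75 -0.57 -0.11] open 0.188 grip 58.6
shift [0.0034, -0.0008, 0.0033] rot [0.0059, 0.0045, -0.0063] q [ 0.04  0.36  1.73  0.    1.04 -0.9 ]
t 3.65 pos [0.5573 0.1385 0.0743] phi 2.5096 F [ 3.6  5.2 -0.4] tq [ 0.75 -0.51 -0.1 ] open 0.192 grip 58.6
shift [0.0034, -0.0008, 0.0033] rot [0.0059, 0.0044, -0.0063] q [ 0.04  0.36  1.73  0.    1.04 -0.9 ]
```

In the tool's units: -0.0024 m is -0.0032, -0.002 m is -0.0027, 0.969 rad is 0.3084.

```bash
echo '{"deltas":[[-0.0005, -0.0001, 0, 0, 0, 0.0509, 0.1], [-0.0011, -0.0004, 0, 0, 0, 0.1019, 0.1], [-0.0016, -0.0007, 0, 0, 0, 0.1528, 0.1], [-0.0021, -0.0011, 0, 0, 0, 0.2037, 0.1], [-0.0027, -0.0013, 0, 0, 0, 0.2546, 0.1], [-0.0032, -0.0017, 0, 0, 0, 0.3084, 0.1], [-0.0032, -0.0017, 0, 0, 0, 0.3084, 0.1], [-0.0032, -0.0017, 0, 0, 0, 0.3084, 0.1], [-0.0032, -0.0017, 0, 0, 0, 0.3084, 0.1]]}' | python3 -m jog >/dev/null;python3 go.py .5553 .1374 .071 1.541
python3 - <<'E'
from h import *
im,_=optics.camera("scene"); cv2.imwrite("pics/s3.png",crop(im,245,210,80,80,7))
E
```

```text
t 4.775 pos [0.555  0.1345 0.0743] phi 1.5415 F [-10.5  -2.6  13.4] tq [-0.41  1.7   0.04] open 0.194 grip 61.1
shift [0.0029, 0.0002, 0.0033] rot [-0.001, 0.001, 0.0005] q [ 0.03  0.36  1.73 -0.    1.05  0.06]
```

View pics/s3.png

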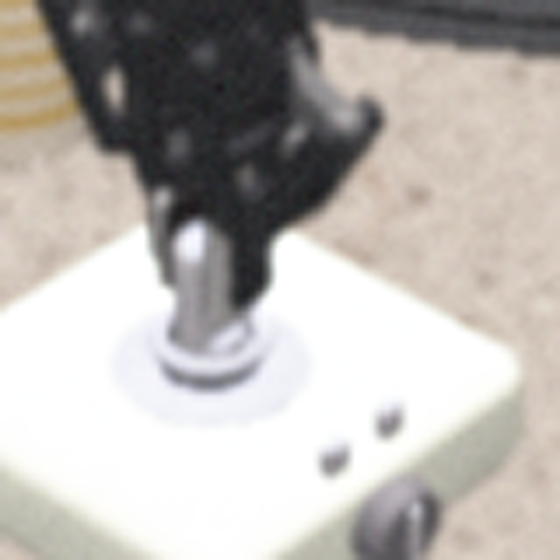

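The view shows the spindle (200,250) clamped on its flat, with tool yaw on target. I'll release, rise, and go over the collar.

In the tool's units: -0.09 m is -0.12, -0.04 m is -0.0533.

```bash
echo '{"deltas":[[0, 0, 0, 0, 0, 0, 0.6], [0, 0, 0, 0, 0, 0, 0.6], [0, 0, -0.0533, 0, 0, 0, 0.6], [0, 0, -0.12, 0, 0, 0, 0.8], [0, 0, -0.12, 0, 0, 0, 0.8]]}' | python3 -m jog >/dev/null;python3 go.py .4881 .3625 .10 1.545
```

```text
t 5.45 pos [0.5594 0.135  0.1669] phi 1.5409 F [-0.5 -0.7 -0.3] tq [-0.03  0.03 -0.01] open 0.8 grip 0.0
shift [0.2252, -0.0787, 0.0662] rot [0.0104, -0.0007, -0.0041] q [0.03 0.24 1.67 0.   1.22 0.06]
```

```bash
echo '{"deltas":[[0.08, -0.0267, 0, 0, 0, 0, 0.8], [0.16, -0.0533, 0.04, 0, 0, 0, 0.8], [0.24, -0.08, 0.0667, 0, 0, 0, 0.8], [0.3003, -0.1049, 0.088, 0, 0, 0, 0.8], [0.3003, -0.1049, 0.088, 0, 0, 0, 0.8], [0.3003, -0.1049, 0.088, 0, 0, 0, 0.8], [0.3003, -0.1049, 0.088, 0, 0, 0, 0.8], [0.3003, -0.1049, 0.088, 0, 0, 0, 0.8]]}' | python3 -m jog >/dev/null;python3 go.py .4881 .3625 .006 1.545
python3 - <<'E'
from h import *
t,_=optics.camera("top"); s,_=optics.camera("scene")
f=lambda i,u,v:cv2.resize(i[v:v+45,u:u+60],(400,300),interpolation=cv2.INTER_CUBIC)
cv2.imwrite("pics/m4.png",np.vstack([np.hstack([f(t,244,203),f(s,245,235)]),np.hstack([f(t,130,240),f(s,190,305)])]))
E
```

```text
t 6.45 pos [0.4848 0.3612 0.096 ] phi 1.5387 F [-0.4 -0.2  0.2] tq [ 0.04 -0.03 -0.03] open 0.796 grip 0.0
shift [0.0014, 0.0032, 0.09] rot [0.001, -0.0004, -0.0063] q [ 0.44  0.39  1.63 -0.    1.11  0.48]
```

View pics/m4.png

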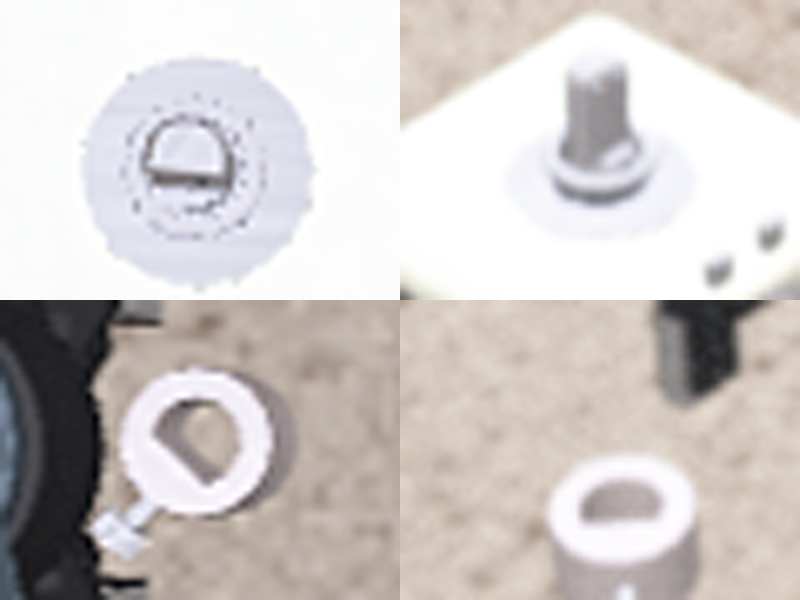

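The top crop shows the spindle's flat now facing down (front), with its edge running (148,170)–(232,184), a slight negative angle. The collar is untouched between the finger tips at (140,310) and (120,580). I'll measure the angle, then squeeze the collar diagonally to centre it.

In the tool's units: 0.09 m is 0.12, 0.0032 m is 0.0043.

```bash
python3 - <<'E'
from h import *
t,_=optics.camera("top"); cv2.imwrite("pics/t5.png",t)
g=cv2.cvtColor(crop(t,262,212,22,24,8),cv2.COLOR_BGR2GRAY)
for T in (110,130,150):
    m=(g<T).astype(np.uint8); cs,_=cv2.findContours(m,cv2.RETR_EXTERNAL,cv2.CHAIN_APPROX_NONE); c=max(cs,key=cv2.contourArea)
    r=cv2.minAreaRect(c); x,y=cv2.fitLine(c,cv2.DIST_HUBER,0,.01,.01)[:2].ravel(); print(T,r,np.arctan2(y,x))
print(proj("top",(.4848,.3612,.096)))
E
echo '{"deltas":[[0.0009, 0.0021, 0.06, 0, 0, 0, 0.8], [0.0019, 0.0043, 0.12, 0, 0, 0, 0.8], [0.0019, 0.0043, 0.12, 0, 0, 0, 0.8], [0.0019, 0.0043, 0.12, 0, 0, 0, 0.8]]}' | python3 -m jog >/dev/null;python3 go.py .4881 .3625 .006 1.545
```

```text
110 ((73.98838806152344, 143.70126342773438), (64.29692077636719, 10.156188011169434), 3.301865816116333) 0.045568503
130 ((86.96376037597656, 132.19586181640625), (93.65397644042969, 39.04268264770508), 1.7357045412063599) -0.0542483
150 ((85.30570983886719, 141.36497497558594), (44.28824996948242, 106.80357360839844), 79.79602813720703) 0.027866177
[148.50709597 262.46240321]
t 7.1 pos [0.4879 0.3639 0.0069] phi 1.5405 F [ 0.4 -0.7 -0.6] tq [ 0.   -0.    0.01] open 0.801 grip 0.0
shift [-0.0014, 0.0002, 0.0009] rot [0.0015, -0.0008, -0.0045] q [0.45 0.54 1.64 0.   0.96 0.48]
```

```bash
echo '{"deltas":[[0, 0, 0, 0, 0, 0, 0.65], [0, 0, 0, 0, 0, 0, 0.5], [0, 0, 0, 0, 0, 0, 0.45], [0, 0, 0, 0, 0, 0, 0.45]]}' | python3 -m jog >/dev/null;python3 go.py .4881 .3625 .006 1.545
echo '{"deltas":[[0, 0, 0, 0, 0, 0, 0.6], [0, 0, 0, 0, 0, 0, 0.75], [0, 0, 0, 0, 0, 0, 0.75]]}' | python3 -m jog >/dev/null;python3 go.py .4881 .3629 .0055 2.415
```

```text
t 7.6 pos [0.4884 0.3643 0.008 ] phi 1.5409 F [-0.3 -1.2  8.6] tq [-0.14  0.29 -0.02] open 0.486 grip 60.2
shift [-0.0018, -0.0002, 0.002] rot [0.0032, -0.0016, -0.0041] q [ 0.45  0.53  1.64 -0.    0.96  0.48]
t 7.975 pos [0.4868 0.3635 0.0054] phi 1.5409 F [-0.3 -0.2  0.1] tq [ 0.03  0.   -0.01] open 0.75 grip 0.0
shift [-0.0006, 0.0013, -0.0001] rot [-0.0001, 0.0, -0.8741] q [ 0.45  0.54  1.65 -0.    0.96  0.48]
```

In the tool's units: -0.002 m is -0.0027, 0.0014 m is 0.0019, -0.874 rad is -0.2782.

```bash
echo '{"deltas":[[0, 0.0019, -0.0027, 0, 0, -0.0573, 0.75], [0, 0.0019, -0.0027, 0, 0, -0.1146, 0.75], [0, 0.0019, -0.0027, 0, 0, -0.1719, 0.75], [0, 0.0019, -0.0027, 0, 0, -0.2292, 0.75], [0, 0.0019, -0.0027, 0, 0, -0.2782, 0.75], [0, 0.0019, -0.0027, 0, 0, -0.2782, 0.75], [0, 0.0019, -0.0027, 0, 0, -0.2782, 0.6], [0, 0.0019, -0.0027, 0, 0, -0.2782, 0.5], [0, 0.0019, -0.0027, 0, 0, -0.2782, 0.4], [0, 0.0019, -0.0027, 0, 0, -0.2782, 0.4]]}' | python3 -m jog >/dev/null;python3 go.py .4881 .3629 .0055 2.415; echo '{"deltas":[[0, 0, 0, 0, 0, 0, 0.4]]}' | python3 -m jog >/dev/null;python3 go.py .4881 .3629 .0055 2.415;
```

```text
t 9.225 pos [0.4884 0.3635 0.0079] phi 2.4139 F [-1.1 -2.1  5.8] tq [-0.26  0.39 -0.08] open 0.496 grip 60.3
shift [-0.0002, -0.0006, 0.0024] rot [-0.0, 0.0, -0.0011] q [ 0.45  0.53  1.64 -0.    0.96 -0.4 ]
t 9.35 pos [0.4883 0.3635 0.0078] phi 2.414 F [-2.2 -0.8  5.4] tq [-0.25  0.4  -0.09] open 0.497 grip 60.3
shift [-0.0002, -0.0006, 0.0023] rot [-0.0, 0.0001, -0.001] q [ 0.45  0.53  1.64 -0.    0.96 -0.4 ]
```

In the tool's units: -0.14 m is -0.1867, -0.1 m is -0.1333.

```bash
echo '{"deltas":[[0, 0, -0.0667, 0, 0, 0, 0.4], [0, 0, -0.1333, 0, 0, 0, 0.4], [0, 0, -0.1867, 0, 0, 0, 0.4], [0, 0, -0.1867, 0, 0, 0, 0.4], [0, 0, -0.1867, 0, 0, 0, 0.4]]}' | python3 -m jog >/dev/null;python3 go.py .5517 .138 .135 3.11
```

```text
t 9.975 pos [0.4875 0.3631 0.1461] phi 2.4144 F [-0.3  0.7 -1.6] tq [ 0.02 -0.04  0.01] open 0.497 grip 61.5
shift [-0.1976, -0.1255, 0.0111] rot [-0.0013, -0.0013, -0.6956] q [ 0.45  0.34  1.59  0.    1.21 -0.4 ]
```

In the tool's units: -0.1976 m is -0.2635, -0.16 m is -0.2133, -0.6956 rad is -0.2214.

```bash
echo '{"deltas":[[-0.0533, -0.0333, 0, 0, 0, -0.0446, 0.4], [-0.1067, -0.0667, 0, 0, 0, -0.0891, 0.4], [-0.16, -0.1, 0, 0, 0, -0.1337, 0.4], [-0.2133, -0.1333, 0, 0, 0, -0.1783, 0.4], [-0.2635, -0.1673, 0, 0, 0, -0.2214, 0.4], [-0.2635, -0.1673, 0, 0, 0, -0.2214, 0.4], [-0.2635, -0.1673, 0, 0, 0, -0.2214, 0.4], [-0.2635, -0.1673, 0, 0, 0, -0.2214, 0.4], [-0.2635, -0.1673, 0, 0, 0, -0.2214, 0.4]]}' | python3 -m jog >/dev/null;python3 go.py .5517 .138 .112 3.11
python3 - <<'E'
from h import *
t,_=optics.camera("top"); s,_=optics.camera("scene")
f=lambda i,u,v,w,h:cv2.resize(i[v:v+h,u:u+w],(400,400),interpolation=cv2.INTER_CUBIC)
cv2.imwrite("pics/m6.png",np.hstack([f(t,235,190,80,80),f(s,240,205,70,70)]))
E
```

```text
t 11.1 pos [0.5521 0.1395 0.1471] phi 3.1117 F [ 0.8  0.2 -1.4] tq [-0.03  0.02 -0.01] open 0.498 grip 61.5
shift [0.0004, -0.0015, 0.0351] rot [0.0001, -0.0006, 0.0017] q [ 0.04  0.26  1.69  0.    1.19 -1.5 ]
```

View pics/m6.png

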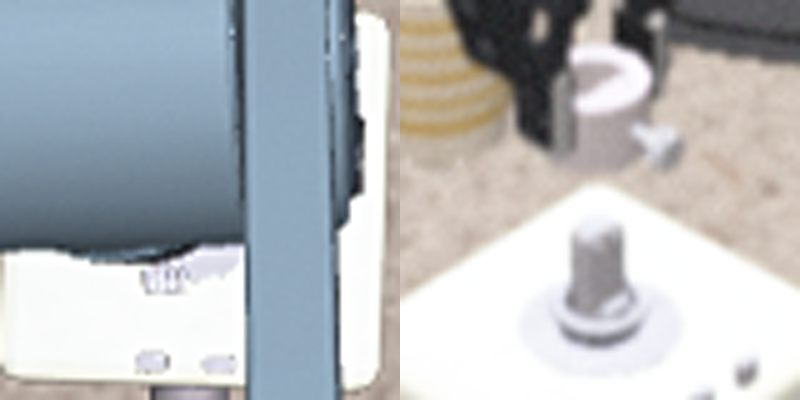

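The top view shows the screw head at about (268,246), pointing to the fork. The scene view shows the collar upright at (277,220), above the spindle at (274,244). I'll check the collar's location from these.

```bash
python3 - <<'E'
from h import *
print("screw",plane("top",(268,246),.154))
print("collar top",plane("scene",(240+(617-400)/5.714,205+82/5.714),.169),"spindle top",plane("scene",(240+(598-400)/5.714,205+231/5.714),.1))
print("expected px collar",proj("scene",(.552,.138,.169)),"seen",240+(617-400)/5.714,205+82/5.714)
E
```

```text
screw [0.51456716 0.13970292 0.154     ]
collar top [0.54315183 0.13574331 0.169     ] spindle top [0.54925923 0.14170373 0.1       ]
expected px collar [274.2101092  218.28200714] seen 277.97689884494224 219.35071753587678
```

In the tool's units: 0.034 m is 0.0453, -0.0012 m is -0.0016.

```bash
echo '{"deltas":[[0.0004, -0.0016, 0.0267, 0, 0, 0, 0.4], [0.0004, -0.0016, 0.0453, 0, 0, 0, 0.4], [0.0004, -0.0016, 0.0453, 0, 0, 0, 0.4], [0.0004, -0.0016, 0.0453, 0, 0, 0, 0.4]]}' | python3 -m jog >/dev/null;python3 go.py .5517 .1383 .112 3.11
echo '{"deltas":[[0, 0, 0.0053, 0, 0, 0, 0.4], [0, 0, 0.0107, 0, 0, 0, 0.4], [0, 0, 0.0147, 0, 0, 0, 0.4], [0, 0, 0.0147, 0, 0, 0, 0.4]]}' | python3 -m jog >/dev/null;python3 go.py .5517 .1383 .112 3.11
```

```text
t 11.7 pos [0.5526 0.1373 0.1138] phi 3.1105 F [ 0.5  0.  -1.3] tq [ 0.02 -0.   -0.02] open 0.496 grip 61.6
shift [0.0009, 0.001, 0.0018] rot [0.0001, 0.0006, 0.0005] q [ 0.04  0.3   1.72  0.    1.12 -1.5 ]
t 12.2 pos [0.552  0.1374 0.1021] phi 3.1104 F [-0.1  1.3 -2.6] tq [ 0.13 -0.03 -0.02] open 0.494 grip 61.5
shift [0.0004, 0.0009, -0.0099] rot [0.0002, -0.0005, 0.0004] q [ 0.04  0.32  1.72  0.    1.1  -1.5 ]
```

It is engaging almost force-free, so I'll continue down.

In the tool's units: 0.02 m is 0.0267, 0.015 m is 0.02.

```bash
echo '{"deltas":[[0, 0.0005, 0.0067, 0, 0, 0, 0.4], [0, 0.0005, 0.0133, 0, 0, 0, 0.4], [0, 0.0005, 0.02, 0, 0, 0, 0.4], [0, 0.0005, 0.0267, 0, 0, 0, 0.4], [0, 0.0005, 0.0267, 0, 0, 0, 0.4]]}' | python3 -m jog >/dev/null;python3 go.py .5517 .1383 .066 3.11
```

```text
t 12.825 pos [0.5519 0.1376 0.0818] phi 3.1104 F [-0.2  0.4 -1. ] tq [ 0.03 -0.02  0.  ] open 0.491 grip 61.6
shift [0.0002, 0.0007, 0.0158] rot [-0.0001, -0.0009, 0.0004] q [ 0.04  0.35  1.73 -0.    1.06 -1.5 ]
```

In the tool's units: 0.0175 m is 0.0233, 0.014 m is 0.0187.

```bash
echo '{"deltas":[[0, 0, 0.0067, 0, 0, 0, 0.4], [0, 0, 0.0133, 0, 0, 0, 0.4], [0, 0, 0.0187, 0, 0, 0, 0.4], [0, 0, 0.0233, 0, 0, 0, 0.4], [0, 0, 0.0233, 0, 0, 0, 0.4], [0, 0, 0.0233, 0, 0, 0, 0.4], [0, 0, 0.0233, 0, 0, 0, 0.4], [0, 0, 0.0233, 0, 0, 0, 0.4]]}' | python3 -m jog >/dev/null;python3 go.py .5517 .1383 .064 3.11
python3 - <<'E'
from h import *
s,_=optics.camera("scene"); cv2.imwrite("pics/m7.png",crop(s,235,205,90,80,7))
E
```

```text
t 13.825 pos [0.5524 0.1376 0.0652] phi 3.1104 F [-2.4 -0.3  4.4] tq [-0.07  0.24 -0.01] open 0.493 grip 62.1
shift [0.0007, 0.0007, 0.0012] rot [0.0, 0.0003, 0.0004] q [ 0.04  0.37  1.74 -0.    1.03 -1.5 ]
```

View pics/m7.png

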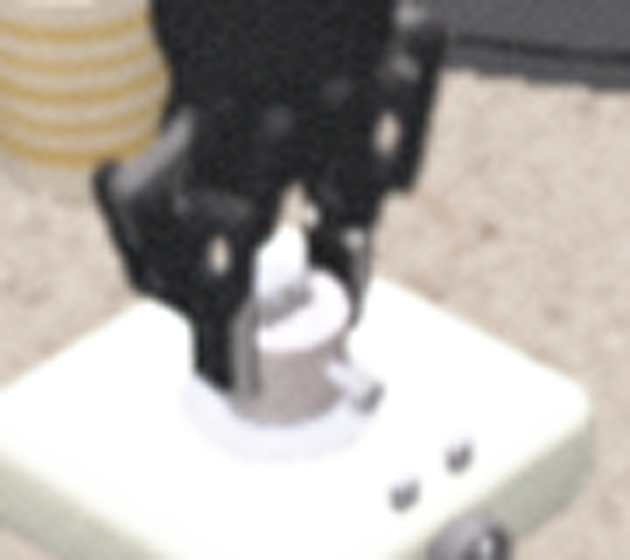

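The spindle tip (283,250) pokes through the collar, with the screw at (365,390) pointing to the fork. Force and height both give about 6.5 mm of sink. I'll add a little margin, then hand in.

In the tool's units: 0.001 m is 0.0013.

```bash
echo '{"deltas":[[0, 0, 0.0013, 0, 0, 0, 0.4], [0, 0, 0.0013, 0, 0, 0, 0.4], [0, 0, 0.0013, 0, 0, 0, 0.4], [0, 0, 0.0013, 0, 0, 0, 0.4]]}' | python3 -m jog >/dev/null;python3 go.py .5517 .1383 .064 3.11
python3 - <<'E'
from h import *
from bench import workorder
print(np.round(plane("scene",(235+368/7,205+388/7),.072),4))
t,_=optics.camera("top")
print(workorder.hand_in())
E
```

```text
t 14.375 pos [0.5524 0.1376 0.0639] phi 3.1104 F [-1.7 -0.2  4.8] tq [-0.1   0.24  0.  ] open 0.496 grip 62.1
shift [0.0007, 0.0007, -0.0001] rot [-0.0, 0.0002, 0.0004] q [ 0.04  0.37  1.74 -0.    1.03 -1.5 ]
[0.516  0.1366 0.072 ]
the job is handed in; nothing more can be done
None
```

I handed the job in at about 14 s, with the collar on the spindle, its thumbscrew towards the fork, still gripped and pressed down with the seat sunk about 7–8 mm by my estimate; the plain ring, garlic and lemon were never touched, and the judge returned no verdict.

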